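# Rock a banding wheel and take up its play

### The arm

A 6-joint arm with a two-finger parallel gripper is mounted at the origin on a cart in front of the work surface, level with it; the furniture and walls round the work are solid. World frame = base frame: x ahead of the robot, y to its left, z up, the work surface at z = 0. Lengths are in m, angles in rad, forces in N, time in s.
With the tool pointing down it reaches from about 0.35 to 0.975 m from the base axis. Payload 4.9 kg.
Tool frame: the origin (TCP) lies at the centre of the arm's flange, where the gripper is bolted on; the fingertips stand 173 mm ahead of it and the grasp point (between the pads) lies 155 mm ahead of it (ctrl.finger_overhang is the distance from the TCP to the fingertips, in m); z points along the fingers, y is the direction in which the jaws open and shut (so a half turn about z gives the same grasp; the last joint's range is limited). The gripper opens to 85 mm and grips with 20 to 120 N. Pads are 22 mm wide; open, the fingers measure 114 mm over their backs; the gripper's body (76 mm by 85 mm) begins 54 mm behind the grasp point. The pads swing forward as they close: fully open they stand 13 mm farther back than shut.
Start: joints at [-1.367, 0.053, 1.613, -0, 1.476, -0.119], TCP at [0.198, -0.593, 0.405] pointing down, gripper open.
Joint ranges: [-3.01, 3.01], [-1.01, 2.22], [0.06, 2.58], [-1.02, 4.17], [0.09, 2.62], [-3.14, 3.14]. Speed limits (rad/s): [2.57, 2.57, 3.14, 3.14, 3.14, 3.14].

### API

Orientations are given as a rotation vector (axis times angle).
In Python, from station import ctrl, eyes, spotter gives the robot as it stands.
- The arm moves only by the shell command python3 -m crank 'ROWS' [FORCE]. ROWS is JSON, a list of rows, each a list of 7 numbers: the turn, a rotation vector about the tool's x, y, z in rad, then the shift along the tool's x, y, z in mm, then the closure, from -1 (fully open) to 1 (shut). A call has 1 to 8 rows; each row shifts and turns the pose as measured when the row begins, along the tool's axes as they then stand; what a row does not reach is not made up. A row lasts 1/12 s, in which the tool goes at most 41.7 mm and 7.16 degrees, less where a joint would pass 70% of its speed; a pose out of reach is approached as far as the arm can. A call is refused whole if a number of a shift passes 41.7 or a number of a turn 0.125, either way. A call with a gripper value outside its range is refused whole. The fingers move at their own pace and stop on an object; FORCE is the grip in N (left out, the last holds). Time passes only in rows, so rows that do not move let the fingers close. It gives the time, the measured TCP pose, the force and the opening at its end, in the units of the state.
- ctrl.get_obs(): the state, without advancing time (a new reading comes with each control period).
- eyes.get_image(name): name is "scene" or "top"; returns a dict with "image" (480x640x3 uint8, red, green, blue), "vertical_fov" (degrees; the focal length in pixels is half the picture's height over the tangent of half this angle, whatever the lens; pixels are square), "cx", "cy" (the principal point, pixels), "dist" ([k1, k2, p1, p2, k3] as OpenCV has them; the pictures are not rectified), "rvec" (rotation vector, rad) and "tvec" (3), from world to camera coordinates, as OpenCV has them. Camera axes: x right, y down, z forward; pixel columns grow to the right and rows downward; lengths in m; the calibration is good to about 2 mm. A picture is of the moment at which its call begins. There is no depth.
- ctrl.finish_job(): hands the job in, once; it reports no verdict.
Trained networks look in a picture, given as the dict that the camera call returned (one of the last four; its "shot" number tells which), for a name from the list of things; names that differ only in an ending like _2 or _b are one class to them, and where a whole thing is asked for, a point or a joint stands for the part that bears it (a point fixed in the world has none). Each returns a list of dicts, best first, with "confidence" (0 to 1); they miss things now and then, are a little off and sometimes report something else, mostly with a low value. They report only what shows in the picture. A call takes as long as a camera call.
- spotter.look_for(query, picture): "centre" ([x, y, z] in m, in world coordinates, good to about 4 mm: the middle of the surface that is visible of it).
- spotter.outline_of(query, picture): "region" (480x640 bool, what is visible of it).
- spotter.mark_of(query, picture): "centre" ([x, y, z] in m, in world coordinates, good to about 4 mm: a listed point, or the origin of a listed thing).
The state is a dict: "t": time; "q": joint angles; "dq": joint speeds; "effort": joint torques, N m; "tool_pos": TCP position; "tool_rot": TCP orientation; "contact_force": force on the tool from outside, world axes, zero at the start; "wrist_torque": the same for the moment, N m; "opening": finger opening in m.
Only numpy, scipy, OpenCV 4.12 (cv2) and the standard library are available. Lean on these libraries where they do the work, as an engineer would, in place of code of your own. Each camera call takes 0.05 s, during which the arm holds its last target.

### The job

The decorating turntable has play on its hinge pin: before touching the red-handled lever, rock the wooden disc by pressing its rim lightly down to the stop, first on the left and then on the right, to feel how much play it has. Then swing the lever counter-clockwise (seen from above) just far enough that the play is gone and the disc sits snug, without over-tightening. Press the rim with light but definite force once more, left and then right, to show that it no longer rocks, let go, and leave the things around it undisturbed.

Things in the scene. Friction and masses are not known exactly. Their poses are not given: they have to be found in the camera images.
- stand: Turntable stand fixed to the table: dark steel foot 104 mm across, column 36 mm. Origin: centre of the foot's underside, z up; x points away from the robot at yaw 0, y to the left. The brass hinge pin lies along its x axis, 45 mm up, so the disc rocks only left (+y) and right (-y). Red lever on the right.
- disc: Light wooden disc, 124 mm across, 12 mm thick, with dark rings; level, its top is 61 mm above the table and its centre is on the stand's axis. It turns stiffly by hand. Origin on the axis at the hinge pin, 16 mm below its top. Rock it by pressing down on the rim, 45 to 55 mm left or right of the axis. More than 20 N on it harms the bearing.
- head (a joint): Rocking angle (rad) of the disc about the hinge pin; 0 level, positive when the left (+y of the stand) rim is down. Before adjustment it plays freely, staying where it is left, to a stop at 0.04 to 0.15 either way, the same both ways; there it gives about 0.005 rad per N pressed at 50 mm. With the play gone 4 N tips it by 0.01 to 0.02.
- lever (a joint): Angle (rad) of the take-up lever about the stand's upright axis, 0 to 1.9, growing counter-clockwise from above = tightening. At 0 it points -2.44 rad from the stand's +x (front right). It starts at 0 to 0.15. Each 0.1 rad takes 0.010 rad off the head's play to each side. It drags with 2 to 4 N throughout, so only rocking shows the play. Best 0.1 to 0.2 rad past zero play; 0.35 past is too tight.
- lever_handle (a point): The lever's red upright handle, round, 13 to 16 mm thick, from 21 to 76 mm above the table, 100 mm from the stand's axis; this point is on its centre line 55 mm up. The lever's arm is a rod 9 mm thick, 27 mm up. Push it or pinch it from above; it stays where it is left.
- seat: Brass yoke under the disc, out of reach, that the lever raises 4 mm per rad until it meets the worn bush inside the head from below and so stops it rocking. The bush cannot be seen, and its wear differs every time. Origin: on the stand's axis inside the foot.
- head_plate: Small steel plate under the disc that rocks with it on the hinge pin; origin on the pin, 45 mm up, z through the disc's centre.
- candle_jar: Bystander: black-lidded candle jar, 60 mm across, 66 mm tall, loose, behind the stand. Origin: centre of its underside.
- stamp: Bystander: wooden handle stamp, 35x43x74 mm, loose, standing behind the stand. Origin: centre of its underside.
- marker: Bystander: red and white marker pen, 17x135x16 mm, lying loose to the left of the stand. Origin: centre of its underside.

How it is judged:
By the outcome, as a careful person would: the job done as asked, in the order asked, and still so for the second after the job is handed in, with the robot touching nothing.
It also fails if it takes over 67 s, if anything falls off the work surface, if the arm or the gripper's body presses on something with over 40 N, if the wrist force passes 120 N, or if a joint passes its speed limit or range.

## Working session

There is one attempt and no reset: what is moved stays moved. The work goes in short steps, Python scripts to look and compute and a shell command to move; the robot and the scene stay as the last step left them, time stands still between calls to the robot, and variables do not carry over. Pictures are saved under pics/ and viewed, and the job is handed in when it is done.

```bash
ls; mkdir -p pics; python3 - <<'E'
from station import ctrl, eyes, spotter
import cv2, numpy as np
o=ctrl.get_obs(); print({k:np.round(v,3).tolist() for k,v in o.items()})
for n in ("scene","top"):
    p=eyes.get_image(n); cv2.imwrite(f"pics/{n}0.png",p["image"][:,:,::-1])
    for q in ("stand","disc","lever_handle","candle_jar","stamp","marker","head_plate"):
        try:
            r=spotter.mark_of(q,p); print(n,q,[(np.round(a["centre"],4).tolist(),round(a["confidence"],2)) for a in r[:2]])
        except Exception as e: print(n,q,e)
E
```

```text
pics
{'t': 0.0, 'q': [-1.367, 0.053, 1.614, 0.0, 1.476, -0.119], 'dq': [0.001, -0.002, -0.001, 0.002, 0.0, -0.0], 'effort': [-0.001, -39.368, -37.018, -0.0, 0.007, 0.0], 'tool_pos': [0.198, -0.592, 0.403], 'tool_rot': [-3.099, -0.505, 0.0], 'contact_force': [0.227, -0.258, -0.733], 'wrist_torque': [0.034, 0.005, -0.039], 'opening': 0.085}
scene stand [([0.5526, 0.0817, 0.001], 0.86)]
scene disc [([0.558, 0.0801, 0.0437], 0.78)]
scene lever_handle [([0.4958, -0.0083, 0.0577], 0.95), ([0.7438, 0.0868, 0.0032], 0.52)]
scene candle_jar [([0.7424, 0.0846, 0.0031], 0.96)]
scene stamp [([0.7405, -0.0231, 0.0017], 0.61)]
scene marker [([0.454, 0.1938, -0.0003], 0.95)]
scene head_plate [([0.5551, 0.0738, 0.0453], 0.73)]
top stand []
top disc [([0.5496, 0.077, 0.0462], 0.65)]
top lever_handle [([0.5006, -0.006, 0.0574], 0.46), ([0.5547, 0.0775, -0.0014], 0.34)]
top candle_jar [([0.742, 0.0867, 0.0004], 0.63), ([0.7393, -0.0302, 0.0004], 0.49)]
top stamp [([0.7424, -0.0278, 0.0007], 0.81)]
top marker [([0.4569, 0.1973, -0.0036], 0.59)]
top head_plate [([0.5544, 0.0762, 0.0431], 0.76), ([0.4571, 0.1977, -0.0035], 0.57)]
```

View pics/scene0.png

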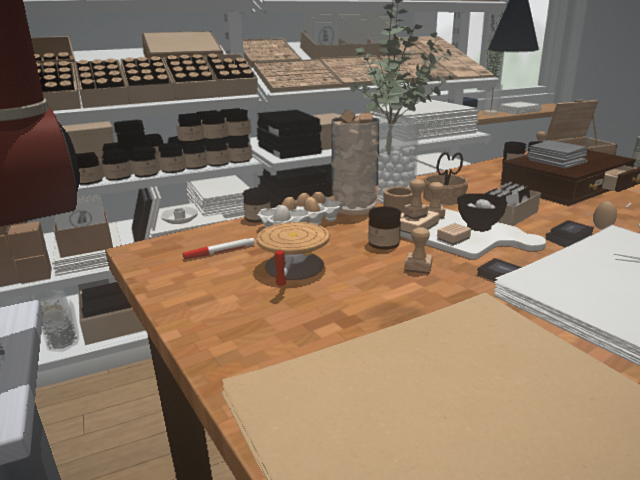

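View pics/top0.png

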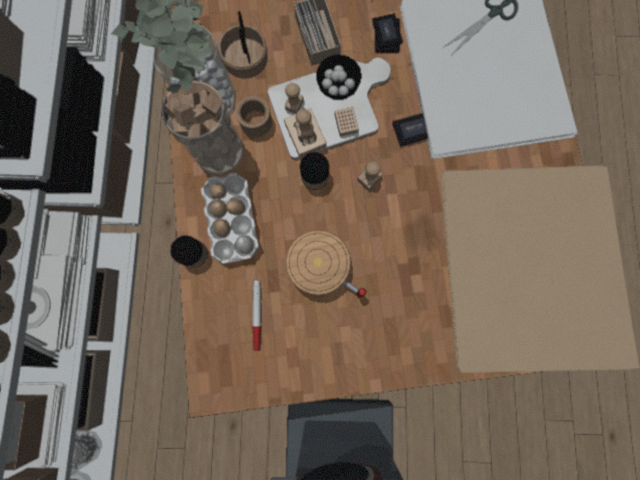

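The scene view shows the disc at about (293,237), the lever handle at (281,268), the marker at (218,248), the jar at (384,228) and the stamp at (419,250). The top view shows the disc at (318,263), the handle at (362,293) and the marker at (256,315). I'll refine the geometry next.

```bash
cat > h.py <<'E'
from station import ctrl, eyes, spotter
import cv2, numpy as np
from scipy.spatial.transform import Rotation as R
def ray(p,uv):
    f=240/np.tan(np.radians(p["vertical_fov"])/2)
    K=np.array([[f,0,p["cx"]],[0,f,p["cy"]],[0,0,1]])
    n=cv2.undistortPoints(np.array([[uv]],float),K,np.array(p["dist"],float))[0,0]
    M=R.from_rotvec(np.ravel(p["rvec"])).as_matrix(); 
    return -M.T@np.ravel(p["tvec"]), M.T@np.array([n[0],n[1],1])
def onz(p,uv,z):
    c,d=ray(p,uv); return c+d*(z-c[2])/d[2]
def st():
    o=ctrl.get_obs(); return o,np.array(o["tool_pos"]),R.from_rotvec(o["tool_rot"])
def tip(x=0):  # world pos of fingertip edge at tool x offset (mm)
    o,p,r=st(); return p+r.apply([x/1000,0,ctrl.finger_overhang])
E
python3 - <<'E'
from h import *
for n,qs in (("top",("disc","lever_handle")),("scene",("disc",))):
    p=eyes.get_image(n)
    for q in qs:
        for a in spotter.outline_of(q,p)[:1]:
            m=a["region"].astype(np.uint8); cs,_=cv2.findContours(m,0,2); c=max(cs,key=cv2.contourArea)
            e=cv2.fitEllipse(c); print(n,q,a["confidence"],np.round(e[0],1),np.round(e[1],1),round(e[2]),m.sum(), onz(p,e[0],0.055 if q=="disc" else 0.06).round(4))
            if q=="disc": 
                pts=np.array([onz(p,tuple(map(float,t[0])),0.061)[:2] for t in cv2.convexHull(c)]); (cc,rr)=cv2.minEnclosingCircle(pts.astype(np.float32)); print(" circ",cc,rr)
            else:
                ys,xs=np.nonzero(m); print(xs.min(),xs.max(),ys.min(),ys.max())
    crop=cv2.resize(p["image"][220:320,250:400] if n=="top" else p["image"][200:310,220:350],None,fx=5,fy=5,interpolation=cv2.INTER_CUBIC); cv2.imwrite(f"pics/c_{n}.png",crop[:,:,::-1])
print(ctrl.finger_overhang)
E
```

```text
top disc 0.92 [317.8 262.4] [63.7 64.2] 58 3295 [0.5534 0.0768 0.055 ]
 circ (0.553284764289856, 0.07665902376174927) 0.06213520094752312
top lever_handle 0.65 [355.5 289.3] [ 8.5 23.2] 118 141 [0.5034 0.0047 0.06  ]
344 365 282 296
scene disc 0.79 [292.6 237.5] [31.5 74. ] 88 1877 [0.5538 0.0805 0.055 ]
 circ (0.548020601272583, 0.07214925438165665) 0.06919897347688675
0.1734
```

```bash
ls pics
```

```text
c_scene.png
c_top.png
scene0.png
top0.png
```

View pics/c_top.png

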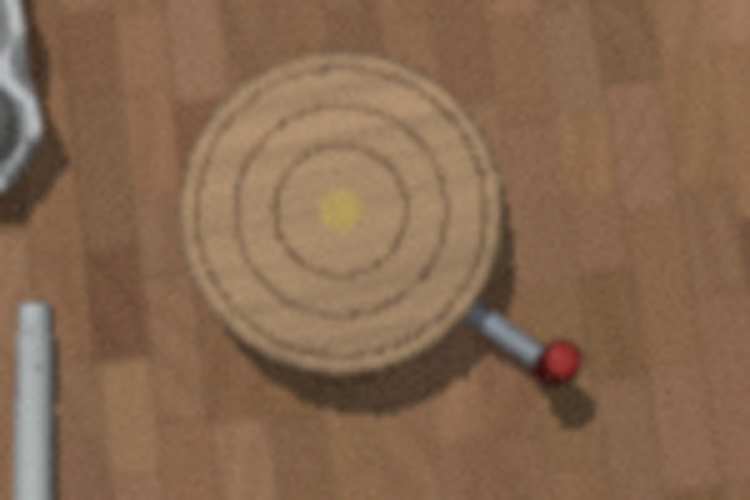

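View pics/c_scene.png

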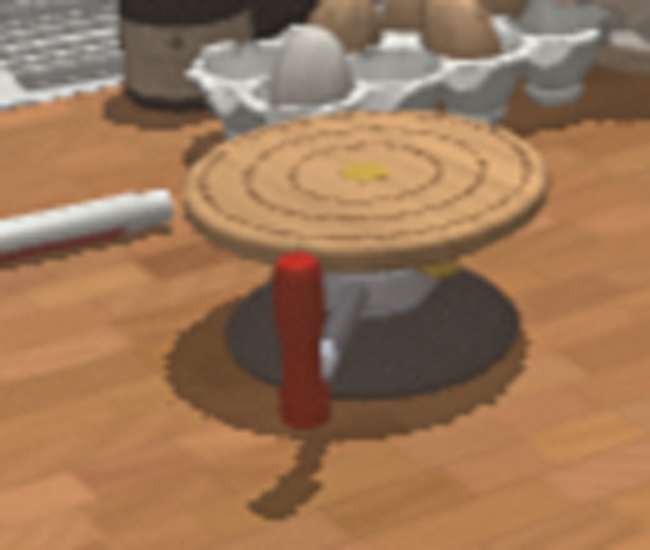

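The top crop puts the disc centre at pixel (318.2,261.8) and the handle top at (362.4,292). In the scene crop the disc sits above the handle, with the brass pin end showing at (308,254).

```bash
python3 - <<'E'
from h import *
p=eyes.get_image("top"); h=onz(p,(362.2,292),0.076); c=onz(p,(318.1,261.9),0.061); print(h,c,np.linalg.norm((h-c)[:2]),np.arctan2(*(h-c)[[1,0]]))
s=eyes.get_image("scene"); print(onz(s,(220+442/5,200+270/5),0.045), onz(s,(220+298/5,200+260/5),0.076),onz(s,(220+365/5,200+172/5),0.061))
E
```

```text
[ 0.49777236 -0.00646028  0.076     ] [0.55357598 0.07607305 0.061     ] 0.09962827906929478 -2.1653248725584002
[0.55947077 0.02738163 0.045     ] [ 0.49825598 -0.00714128  0.076     ] [0.55436937 0.079466   0.061     ]
```

```bash
python3 - <<'E'
from h import *
s=eyes.get_image("scene"); print("cam",ray(s,(320,240))[0])
for z in (.02,.03,.04,.045,.05): print(z,onz(s,(220+442/5,200+270/5),z))
img=s["image"][235:285,265:335]; cv2.imwrite("pics/c2.png",cv2.resize(img,None,fx=11,fy=11,interpolation=cv2.INTER_NEAREST)[:,:,::-1])
E
```

```text
cam [ 0.27741575 -0.63708947  0.38439222]
0.02 [0.58024726 0.07632729 0.02      ]
0.03 [0.57193666 0.05674903 0.03      ]
0.04 [0.56362607 0.03717076 0.04      ]
0.045 [0.55947077 0.02738163 0.045     ]
0.05 [0.55531548 0.0175925  0.05      ]
```

View pics/c2.png

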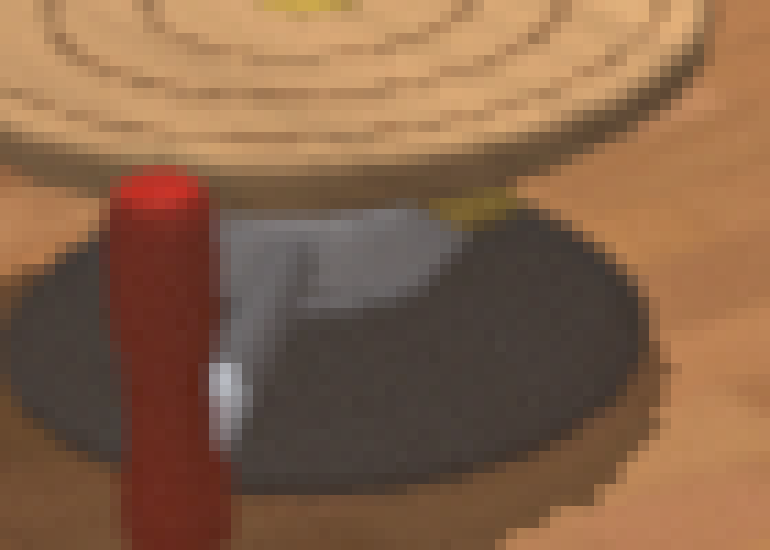

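```bash
python3 -m crank '[[0,0,-0.12,0,0,0,1],[0,0,-0.12,0,0,0,1],[0,0,-0.12,0,0,0,1],[0,0,-0.12,0,0,0,1],[0,0,-0.12,0,0,0,1],[0,0,-0.12,0,0,0,1],[0,0,-0.12,0,0,0,1],[0,0,-0.12,0,0,0,1]]' 20
cat >> h.py <<'E'
YAW=0.2; C=np.array([0.554,0.077]); U=np.array([-np.sin(YAW),np.cos(YAW)])
def goal(tippos,toolyaw,tilt,x=0.011,oh=None):
    "pose with point (x,0,overhang) of tool at tippos"
    r=R.from_euler('z',toolyaw)*R.from_euler('x',np.pi)*R.from_rotvec([0,tilt,0])
    return np.array(tippos)-r.apply([x,0,ctrl.finger_overhang if oh is None else oh]),r
def delta(P,r):
    o,p,r0=st(); d=r0.inv().apply(P-p)*1000; w=(r0.inv()*r).as_rotvec()
    print("t",round(o["t"],2),"F",np.round(o["contact_force"],2),"open",round(o["opening"],4),"shift mm(tool)",d.round(1),"turn",w.round(3)); return d,w
E
python3 - <<'E'
from h import *
print(st()[1],np.round(st()[2].as_matrix(),3).tolist())
for rr in (.05,):
    for zz in (0.075,):
        P,r=goal([*(C+U*rr),zz],YAW+np.pi/2,-0.25); print(P); delta(P,r)
E
```

```text
t: 1.87
tool_pos: [0.1982, -0.5927, 0.4047]
tool_rot: [-2.481, -1.927, -0.0]
contact_force: [0.8, 0.2, 0.7]
opening: -0.0
[ 0.1982404  -0.59270313  0.40470066] [[0.247, 0.969, 0.0], [0.969, -0.247, 0.0], [0.0, 0.0, -1.0]]
[0.53766107 0.15760245 0.24573086]
t 1.87 F [0.83 0.21 0.7 ] open -0.0 shift mm(tool) [810.9 143.3 159. ] turn [-0.056 -0.246 -0.448]
```

```bash
python3 -m crank '[[0,0,-0.112,0,0,0,1],[0,0,-0.112,0,0,0,1],[0,0,-0.112,0,0,0,1],[0,0,-0.112,0,0,0,1],[0,-0.125,0,0,0,0,1],[0,-0.125,0,0,0,0,1]]'
python3 - <<'E'
from h import *
P,r=goal([*(C+U*.05),0.16],YAW+np.pi/2,-0.25); print(P); delta(P,r)
E
```

```text
t: 2.37
tool_pos: [0.1983, -0.5938, 0.4044]
tool_rot: [1.827, 2.294, -0.235]
contact_force: [-0.8, -0.4, -0.3]
opening: 0.0
[0.53766107 0.15760245 0.33073086]
t 2.37 F [-0.76 -0.39 -0.26] open 0.0 shift mm(tool) [653.6 499.  -94.9] turn [0.006 0.005 0.025]
```

```bash
python3 -m crank '[[0,0,0.02,30,23,-4,1],[0,0,0,30,23,-4,1],[0,0,0,30,23,-4,1],[0,0,0,30,23,-4,1],[0,0,0,30,23,-4,1],[0,0,0,30,23,-4,1],[0,0,0,30,23,-4,1],[0,0,0,30,23,-4,1]]'
python3 -m crank '[[0,0,0,30,23,-4,1],[0,0,0,30,23,-4,1],[0,0,0,30,23,-4,1],[0,0,0,30,23,-4,1],[0,0,0,30,23,-4,1],[0,0,0,30,23,-4,1],[0,0,0,30,23,-4,1],[0,0,0,30,23,-4,1]]'
python3 - <<'E'
from h import *
P,r=goal([*(C+U*.05),0.16],YAW+np.pi/2,-0.25); delta(P,r)
E
```

```text
t: 3.03
tool_pos: [0.3298, -0.3151, 0.3738]
tool_rot: [1.859, 2.254, -0.243]
contact_force: [1.2, -0.6, 0.3]
opening: 0.0002
t: 3.7
tool_pos: [0.4675, -0.0292, 0.344]
tool_rot: [1.856, 2.243, -0.239]
contact_force: [0.6, -0.9, -0.5]
opening: -0.0001
t 3.7 F [ 0.57 -0.94 -0.53] open -0.0001 shift mm(tool) [167.8 104.1 -31.8] turn [ 0.012  0.024 -0.013]
```

```bash
python3 -m crank '[[0,0.012,-0.01,28,17.5,-5,1],[0.01,0.012,0,28,17.5,-5,1],[0,0,0,28,17.5,-5,1],[0,0,0,28,17.5,-5,1],[0,0,0,28,17.5,-5,1],[0,0,0,28,17.5,-5,1],[0,0,0,0,0,0,1]]'
python3 - <<'E'
from h import *
P,r=goal([*(C+U*.05),0.07],YAW+np.pi/2,-0.25); delta(P,r); print(tip(11))
p=eyes.get_image("scene"); cv2.imwrite("pics/s1.png",p["image"][:,:,::-1])
E
```

```text
t: 4.28
tool_pos: [0.5399, 0.1751, 0.331]
tool_rot: [1.852, 2.279, -0.224]
contact_force: [-0.7, 0.1, -0.2]
opening: -0.0004
t 4.28 F [-0.66  0.1  -0.23] open -0.0004 shift mm(tool) [ 5.9 -6.3 91.5] turn [ 0.007 -0.002  0.005]
[0.5473976  0.14412815 0.16016566]
```

View pics/s1.png

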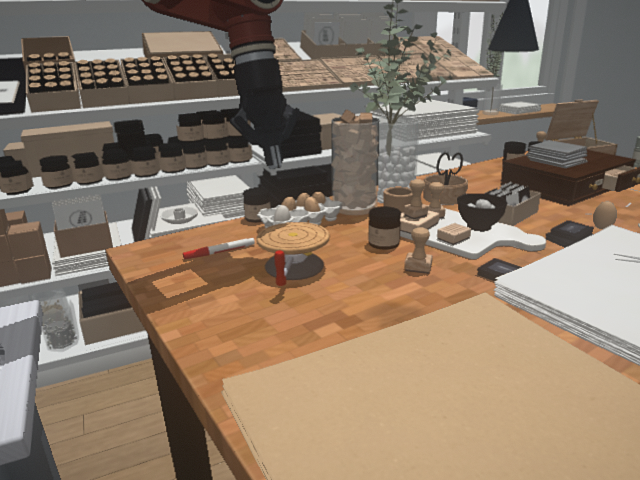

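```bash
python3 -m crank '[[0,0,0,2,-2,20,1],[0,0,0,2,-2,20,1],[0,0,0,2,-2,20,1],[0,0,0,2,-1,20,1],[0,0,0,0,0,6,1],[0,0,0,0,0,0,1]]'
cat > d.py <<'E'
from h import *
import sys
side=float(sys.argv[1]); z=float(sys.argv[2])
P,r=goal([*(C+U*side),z],YAW+np.pi/2,-0.25); delta(P,r); t=tip(11); print("edge u,v,z mm",((t[:2]-C)@U*1000).round(2),((t[:2]-C)@[U[1],-U[0]]*1000).round(2),(t[2]*1000).round(2))
E
python3 d.py .05 .066
```

```text
t: 4.83
tool_pos: [0.5361, 0.1563, 0.2458]
tool_rot: [1.851, 2.274, -0.223]
contact_force: [0.8, 0.7, 0.8]
opening: -0.0002
t 4.83 F [0.76 0.67 0.82] open -0.0002 shift mm(tool) [3.2 1.7 8.6] turn [0.011 0.001 0.003]
edge u,v,z mm 48.81 0.04 75.12
```

```bash
python3 -m crank '[[0,0,0,2,1,6,1],[0,0,0,0.3,0,1.5,1],[0,0,0,0,0,0,1]]'
python3 d.py .05 .06
python3 -m crank '[[0,0,0,0.25,0,1,1],[0,0,0,0.25,0,1,1],[0,0,0,0.25,0,1,1]]';python3 d.py .05 .06
python3 -m crank '[[0,0,0,0.25,0,1,1],[0,0,0,0.25,0,1,1]]';python3 d.py .05 .06
```

```text
t: 5.08
tool_pos: [0.5378, 0.1558, 0.2397]
tool_rot: [1.853, 2.271, -0.22]
contact_force: [-0.4, -0.3, -0.4]
opening: -0.0001
t 5.08 F [-0.36 -0.35 -0.36] open -0.0001 shift mm(tool) [3.9 0.1 8.2] turn [0.013 0.002 0.   ]
edge u,v,z mm 47.97 1.97 69.0
t: 5.33
tool_pos: [0.5391, 0.1561, 0.2393]
tool_rot: [1.851, 2.268, -0.215]
contact_force: [0.3, -0.8, 0.2]
opening: -0.0001
t 5.33 F [ 0.29 -0.79  0.22] open -0.0001 shift mm(tool) [ 3.8 -1.2  7.9] turn [ 0.018  0.002 -0.001]
edge u,v,z mm 47.97 4.13 68.69
t: 5.5
tool_pos: [0.5395, 0.1564, 0.2382]
tool_rot: [1.851, 2.267, -0.212]
contact_force: [0.2, -0.6, -0.3]
opening: 0.0002
t 5.5 F [ 0.24 -0.65 -0.25] open 0.0002 shift mm(tool) [ 3.4 -1.7  6.8] turn [ 0.02   0.002 -0.001]
edge u,v,z mm 48.13 4.99 67.54
```

```bash
python3 -m crank '[[0.012,0,0,0.8,-1.2,1.5,1],[0.012,0,0,0.8,-1.2,1.5,1]]';python3 d.py .05 .06
python3 -m crank '[[0.005,0,0,0.5,-0.6,1.5,1],[0.004,0,0,0.5,-0.6,1.5,1]]';python3 d.py .05 .06
```

```text
t: 5.67
tool_pos: [0.5371, 0.1568, 0.2351]
tool_rot: [1.863, 2.275, -0.241]
contact_force: [-0.4, 0.9, -0.3]
opening: 0.0003
t 5.67 F [-0.41  0.88 -0.29] open 0.0003 shift mm(tool) [1.7 0.7 4.1] turn [-0.005  0.002 -0.001]
edge u,v,z mm 49.06 -1.53 64.43
t: 5.83
tool_pos: [0.5356, 0.1569, 0.2315]
tool_rot: [1.868, 2.278, -0.254]
contact_force: [-0.3, -1.0, 0.6]
opening: -0.0
t 5.83 F [-0.28 -0.99  0.59] open -0.0 shift mm(tool) [0.5 2.1 0.6] turn [-0.016  0.002 -0.001]
edge u,v,z mm 49.43 -4.88 60.85
```

```bash
python3 -m crank '[[-0.009,0,0,0.25,1,1,1]]';python3 d.py .05 .06
python3 -m crank '[[-0.004,0,0,0.25,0.5,1,1]]';python3 d.py .05 .06
python3 -m crank '[[0,0,0,0.25,0,1,1]]';python3 d.py .05 .06
```

```text
t: 5.92
tool_pos: [0.5364, 0.1571, 0.23]
tool_rot: [1.864, 2.276, -0.244]
contact_force: [-0.1, -0.1, 0.9]
opening: -0.0003
t 5.92 F [-0.09 -0.09  0.93] open -0.0003 shift mm(tool) [ 0.   1.4 -0.8] turn [-0.008  0.002 -0.   ]
edge u,v,z mm 49.47 -2.72 59.29
t: 6.0
tool_pos: [0.5368, 0.1572, 0.2287]
tool_rot: [1.861, 2.275, -0.239]
contact_force: [-1.0, 0.6, 0.3]
opening: 0.0
t 6.0 F [-0.99  0.63  0.28] open 0.0 shift mm(tool) [-0.3  0.9 -2. ] turn [-0.004  0.002 -0.   ]
edge u,v,z mm 49.51 -1.52 58.05
t: 6.08
tool_pos: [0.5369, 0.1573, 0.2276]
tool_rot: [1.862, 2.275, -0.239]
contact_force: [-0.4, 1.1, 0.1]
opening: -0.0003
t 6.08 F [-0.35  1.15  0.08] open -0.0003 shift mm(tool) [-0.6  0.8 -3.1] turn [-0.003  0.001 -0.   ]
edge u,v,z mm 49.61 -1.41 56.91
```

```bash
for i in 1; do python3 -m crank '[[0,0,0,0.2,0,1,1]]';python3 d.py .05 .06; done
python3 -m crank '[[0,0,0,0.2,0,1,1]]' | grep force;python3 d.py .05 .06
python3 -m crank '[[0,0,0,0.2,0,0.8,1]]' | grep force;python3 d.py .05 .06
```

```text
t: 6.17
tool_pos: [0.5369, 0.1574, 0.2265]
tool_rot: [1.862, 2.275, -0.238]
contact_force: [-1.0, 2.2, 0.5]
opening: -0.0
t 6.17 F [-1.01  2.23  0.46] open -0.0 shift mm(tool) [-1.   0.8 -4.1] turn [-0.003  0.001 -0.   ]
edge u,v,z mm 49.72 -1.32 55.84
contact_force: [-2.5, 2.1, 3.9]
t 6.25 F [-2.46  2.12  3.94] open -0.0001 shift mm(tool) [-1.3  0.7 -4.9] turn [-0.003  0.001 -0.001]
edge u,v,z mm 49.88 -1.24 54.95
contact_force: [-1.4, -0.3, 4.9]
t 6.33 F [-1.43 -0.26  4.89] open 0.0002 shift mm(tool) [-1.4  0.5 -5.2] turn [-0.003  0.001 -0.001]
edge u,v,z mm 49.99 -0.98 54.59
```

```bash
cat > m.py <<'E'
from h import *
import sys
F=[];Z=[];Us=[]
for i in range(int(sys.argv[1])):
    p=eyes.get_image("scene"); o,_,_=st(); F.append(o["contact_force"]); t=tip(11); Z.append(t[2]*1000); Us.append((t[:2]-C)@U*1000)
print("t",round(o["t"],2),"F",np.mean(F,0).round(2),"Fz",np.round([f[2] for f in F],1),"z",np.round(Z,2),"u",np.mean(Us).round(2))
if len(sys.argv)>2: cv2.imwrite(f"pics/{sys.argv[2]}.png",p["image"][:,:,::-1])
E
python3 m.py 5 press1
python3 -m crank '[[0,0,0,0.2,0,0.8,1]]' | grep force; python3 m.py 3
```

```text
t 6.58 F [-1.86  1.72  3.85] Fz [4.3 3.8 3.5 3.6 4.1] z [54.66 54.67 54.67 54.65 54.6 ] u 49.97
contact_force: [-2.0, 1.2, 5.4]
t 6.82 F [-1.67  1.85  5.04] Fz [6.4 4.8 3.9] z [54.36 54.4  54.39] u 50.02
```

View pics/press1.png

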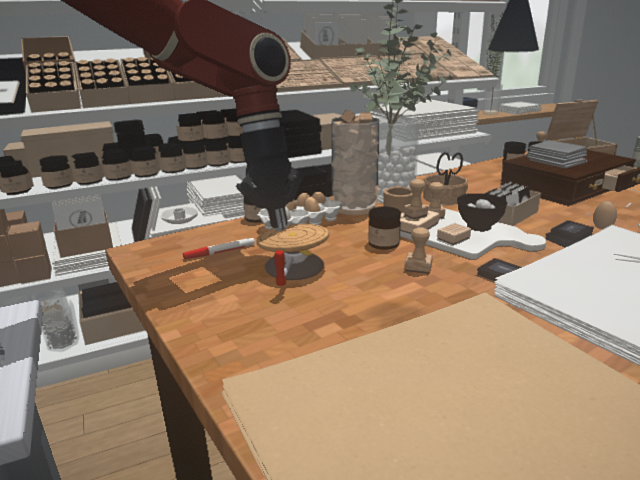

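```bash
python3 -m crank '[[0,0,0,-3,0,-12,1],[0,0,0,-3,0,-12,1],[-0.003,0,0,-30,0,7,1],[0,0,0,-30,0,8,1],[0,0,0,-30,0,8,1],[0,0,0,0,0,0,1]]'; python3 d.py -.05 .072
```

```text
t: 7.32
tool_pos: [0.5566, 0.0646, 0.2545]
tool_rot: [1.85, 2.275, -0.23]
contact_force: [-0.4, 0.2, 0.2]
opening: -0.0003
t 7.32 F [-0.39  0.19  0.21] open -0.0003 shift mm(tool) [-1.9 -0.2 12.7] turn [0.006 0.004 0.005]
edge u,v,z mm -45.57 1.12 83.9
```

```bash
python3 -m crank '[[0.004,0.003,0.004,-2.5,0,10,1],[0,0,0,0,0,1.5,1]]'; python3 d.py -.05 .068
python3 -m crank '[[0.002,0,0,0.2,0,1,1]]'|grep force; python3 d.py -.05 .068
python3 -m crank '[[0.002,0,0,0.2,0,1,1]]'|grep force; python3 d.py -.05 .065
python3 -m crank '[[0.002,0,0,0.2,0,1,1]]'|grep force; python3 d.py -.05 .065
```

```text
t: 7.48
tool_pos: [0.5583, 0.0577, 0.2454]
tool_rot: [1.861, 2.27, -0.229]
contact_force: [0.2, -1.2, -0.7]
opening: -0.0
t 7.48 F [ 0.15 -1.16 -0.69] open -0.0 shift mm(tool) [ 3.6 -0.4  5.9] turn [ 0.004  0.001 -0.003]
edge u,v,z mm -52.17 1.15 74.68
contact_force: [-0.1, 0.3, -0.3]
t 7.57 F [-0.12  0.31 -0.26] open -0.0 shift mm(tool) [ 3.3 -0.4  4.8] turn [ 0.002  0.001 -0.003]
edge u,v,z mm -52.18 0.75 73.51
contact_force: [-0.0, -0.2, 0.1]
t 7.65 F [-0.03 -0.21  0.1 ] open -0.0 shift mm(tool) [ 3.2 -0.2  6.3] turn [-0.001  0.001 -0.003]
edge u,v,z mm -51.67 0.01 71.94
contact_force: [-0.8, -0.3, 0.1]
t 7.73 F [-0.83 -0.25  0.07] open -0.0 shift mm(tool) [ 2.3 -0.1  5.1] turn [-0.004  0.    -0.002]
edge u,v,z mm -51.04 -0.52 70.53
```

Continue down; the raised rim should be around 66 mm.

```bash
python3 -m crank '[[-0.003,0,0,0.8,0,1.5,1],[-0.001,0,0,0.8,0,1.5,1]]'|grep force; python3 d.py -.05 .056
python3 -m crank '[[-0.002,0,0,0.3,0,1.5,1],[-0.001,0,0,0.3,0,1.5,1]]'|grep force; python3 d.py -.05 .056
python3 -m crank '[[-0.001,0,0,0.3,0,1.5,1],[-0.001,0,0,0.3,0,1.5,1]]'|grep force; python3 d.py -.05 .056
python3 -m crank '[[-0.001,0,0,0.3,0,1.5,1]]'|grep force; python3 d.py -.05 .056
```

```text
contact_force: [0.2, 0.8, 0.3]
t 7.9 F [0.15 0.77 0.26] open -0.0 shift mm(tool) [ 1.5 -0.1 10.7] turn [0. 0. 0.]
edge u,v,z mm -48.9 0.21 66.73
contact_force: [-0.5, -0.7, 1.2]
t 8.07 F [-0.46 -0.67  1.24] open -0.0 shift mm(tool) [ 0.  -0.2  7.5] turn [0.004 0.001 0.002]
edge u,v,z mm -48.25 0.83 63.3
contact_force: [-0.9, 0.1, 0.9]
t 8.23 F [-0.9   0.06  0.89] open 0.0004 shift mm(tool) [-0.7 -0.3  4.5] turn [0.006 0.001 0.002]
edge u,v,z mm -48.37 1.39 60.22
contact_force: [0.6, -0.7, 0.3]
t 8.32 F [ 0.55 -0.7   0.29] open 0.0001 shift mm(tool) [-1.  -0.4  2.9] turn [0.008 0.001 0.002]
edge u,v,z mm -48.51 1.64 58.63
```

```bash
python3 -m crank '[[0.002,0,0,-0.3,0,1.5,1]]'|grep force; python3 d.py -.05 .056
python3 -m crank '[[0.001,0,0,-0.2,0,1,1]]'|grep force; python3 d.py -.05 .056
python3 -m crank '[[0.001,0,0,-0.1,0,0.8,1]]'|grep force; python3 d.py -.05 .056
python3 m.py 2
```

```text
contact_force: [0.1, 0.2, 0.1]
t 8.4 F [0.15 0.19 0.07] open -0.0003 shift mm(tool) [-0.8 -0.4  1.4] turn [0.006 0.001 0.002]
edge u,v,z mm -49.1 1.42 57.16
contact_force: [0.2, 0.0, 0.6]
t 8.48 F [0.21 0.02 0.64] open -0.0 shift mm(tool) [-0.6 -0.5  0.2] turn [0.005 0.001 0.002]
edge u,v,z mm -49.49 1.32 56.06
contact_force: [1.0, 0.5, 1.3]
t 8.57 F [0.98 0.47 1.28] open -0.0001 shift mm(tool) [-0.5 -0.5 -0.7] turn [0.004 0.001 0.002]
edge u,v,z mm -49.77 1.24 55.2
t 8.67 F [-0.01  0.19  0.44] Fz [ 1.  -0.2] z [55.11 55.19] u -49.76
```

```bash
python3 -m crank '[[0.001,0,0,0,0,0.8,1]]'|grep force; python3 d.py -.05 .056
python3 -m crank '[[0.001,0,0,0,0,0.8,1]]'|grep force; python3 d.py -.05 .056
python3 m.py 2
```

```text
contact_force: [-0.1, 1.1, 2.1]
t 8.75 F [-0.06  1.13  2.06] open -0.0001 shift mm(tool) [-0.5 -0.6 -1.3] turn [0.003 0.001 0.002]
edge u,v,z mm -49.94 1.23 54.65
contact_force: [-0.1, 0.5, 3.6]
t 8.83 F [-0.13  0.51  3.62] open 0.0001 shift mm(tool) [-0.4 -0.8 -1.8] turn [0.003 0.    0.002]
edge u,v,z mm -50.06 1.31 54.21
t 8.93 F [-0.4   1.26  3.36] Fz [3.8 2.9] z [54.15 54.22] u -50.06
```

```bash
python3 -m crank '[[0.001,0,0,0,0,0.9,1]]'|grep force; python3 m.py 5 press2
```

```text
contact_force: [-1.3, 2.3, 4.9]
t 9.27 F [-1.24  1.88  4.48] Fz [4.9 5.  4.1 3.7 4.7] z [53.71 53.77 53.66 53.72 53.65] u -50.16
```

View pics/press2.png

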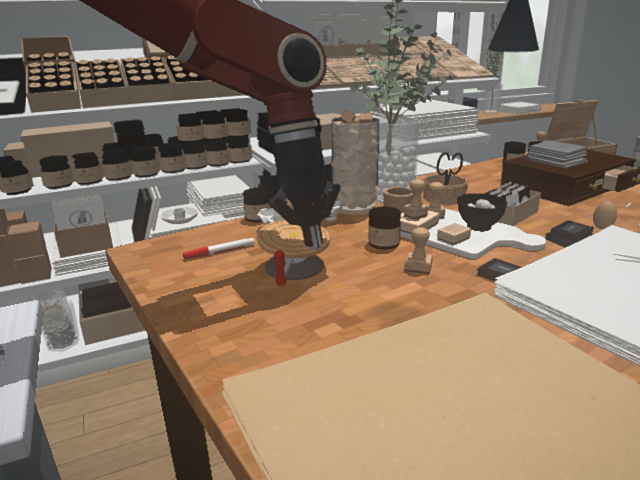

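```bash
python3 -m crank '[[0,0,0,-3,0,-12,1],[0,0,0,-1,0,-5,1],[0.003,0,0,25,0,-6,1],[0,0,0,25,0,-6,1],[0,0,0,0,0,0,1]]'; python3 d.py .0034 .063
```

```text
t: 9.68
tool_pos: [0.5477, 0.1098, 0.2425]
tool_rot: [1.862, 2.273, -0.238]
contact_force: [-0.1, 0.2, 0.4]
opening: 0.0004
t 9.68 F [-0.11  0.19  0.37] open 0.0004 shift mm(tool) [ 4.4 -0.3  7.9] turn [-0.002  0.002 -0.002]
edge u,v,z mm 0.8 -0.08 71.79
```

```bash
python3 -m crank '[[-0.002,0.001,-0.001,4.2,-0.2,6,1],[0,0,0,0.3,0,1,1],[0,0,0,0.2,0,1,1]]'|grep force; python3 d.py .0034 .061
python3 -m crank '[[0,0,0,0.2,0,1,1]]'|grep force; python3 d.py .0034 .061
python3 -m crank '[[0,0,0,0.2,0,1,1]]'|grep force; python3 d.py .0034 .061
python3 -m crank '[[0,0,0,0.1,0,0.8,1]]'|grep force; python3 d.py .0034 .061
```

```text
contact_force: [0.3, -0.5, -0.1]
t 9.93 F [ 0.29 -0.51 -0.14] open -0.0 shift mm(tool) [-0.1 -0.1  1.9] turn [0.001 0.002 0.001]
edge u,v,z mm 3.53 0.25 62.85
contact_force: [0.5, -0.2, 0.6]
t 10.02 F [ 0.48 -0.18  0.58] open -0.0001 shift mm(tool) [0.1 0.2 0.2] turn [0.    0.002 0.001]
edge u,v,z mm 2.93 -0.18 61.27
contact_force: [-0.4, 1.5, 5.7]
t 10.1 F [-0.44  1.55  5.66] open 0.0002 shift mm(tool) [ 0.4  0.3 -1.2] turn [-0.     0.002  0.   ]
edge u,v,z mm 2.32 -0.32 59.97
contact_force: [-4.4, 3.8, 9.3]
t 10.18 F [-4.36  3.76  9.28] open -0.0001 shift mm(tool) [ 0.7 -0.  -1.4] turn [-0.001  0.002 -0.001]
edge u,v,z mm 2.12 -0.07 59.87
```

```bash
python3 -m crank '[[0,0,0,0,0,-20,1],[0,0.12,0.12,0,0,-25,0],[0,0.12,0.12,0,0,-15,-0.2],[0,0,0.12,0,0,0,-0.2],[0,0,0.12,0,0,0,-0.2],[0,0,0.12,0,0,0,-0.2],[0,0,0.12,0,0,0,-0.2],[0,0,0,0,0,0,-0.2]]'
cat > g.py <<'E'
from h import *
import sys
a=float(sys.argv[1]); z=float(sys.argv[2]); Cl=np.array([0.554,0.0772])
h=Cl+0.1*np.array([np.cos(a),np.sin(a)])
P,r=goal([*h,z],a+np.pi,0,x=0,oh=0.155); delta(P,r)
o,p,r0=st(); g=p+r0.apply([0,0,.155]); v=g[:2]-Cl; print("grasp",g.round(4),"rad",np.linalg.norm(v).round(4),"ang",np.arctan2(v[1],v[0]).round(4))
E
python3 g.py -2.158 0.105
```

```text
t: 10.85
tool_pos: [0.5452, 0.1212, 0.2914]
tool_rot: [2.63, 1.586, -0.014]
contact_force: [-0.4, -0.7, 0.1]
opening: 0.0511
t 10.85 F [-0.42 -0.72  0.1 ] open 0.0511 shift mm(tool) [-132.8   16.3   38.3] turn [0.057 0.041 0.102]
grasp [0.5496 0.1112 0.1368] rad 0.0343 ang 1.7008
```

```bash
python3 -m crank '[[0.055,0.04,0.1,0,0,0,-0.2],[0,0,0,-33,4,8,-0.2],[0,0,0,-33,4,8,-0.2],[0,0,0,-33,4,8,-0.2],[0,0,0,-33,4,8,-0.2],[0,0,0,0,0,0,-0.2]]'; python3 g.py -2.158 0.1
```

```text
t: 11.35
tool_pos: [0.485, -0.0023, 0.2585]
tool_rot: [2.754, 1.509, 0.004]
contact_force: [-0.5, 0.1, 0.6]
opening: 0.0511
t 11.35 F [-0.54  0.06  0.56] open 0.0511 shift mm(tool) [ 4.1 13.5  3.6] turn [ 0.003 -0.002  0.019]
grasp [ 0.4855 -0.0023  0.1035] rad 0.1049 ang -2.282
```

```bash
python3 -m crank '[[0,0,0.02,4,13.5,0,-0.2],[0,0,0,0,0,0,-0.2]]'; python3 g.py -2.158 0.057; python3 m.py 1 s3
```

```text
t: 11.52
tool_pos: [0.4975, -0.0085, 0.2577]
tool_rot: [2.769, 1.482, 0.003]
contact_force: [0.0, -1.2, 0.8]
opening: 0.051
t 11.52 F [ 0.03 -1.22  0.76] open 0.051 shift mm(tool) [ 2.6 -0.5 45.7] turn [ 0.002 -0.001 -0.001]
grasp [ 0.4977 -0.0084  0.1027] rad 0.1025 ang -2.1519
t 11.57 F [-0.95  0.9  -0.38] Fz [-0.4] z [83.96] u -63.96
```

View pics/s3.png

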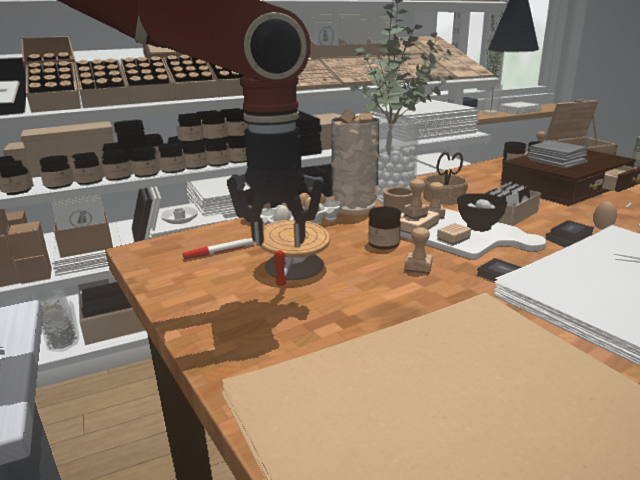

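The fingers, at (257,240) and (303,235), straddle the handle top at (281,253). I'll descend and pinch.

```bash
python3 -m crank '[[0,0,0,1,0,16,-0.2],[0,0,0,1,0,16,-0.2],[0,0,0,0.6,-0.5,13,-0.2],[0,0,0,0,0,0,-0.2]]'; python3 g.py -2.158 0.057; python3 -m crank '[[0,0,0,0,0,0,0.2],[0,0,0,0,0,0,0.6],[0,0,0,0,0,0,1],[0,0,0,0,0,0,1],[0,0,0,0,0,0,1]]' 20; python3 g.py -2.158 .057; python3 m.py 1 s4
```

```text
t: 11.9
tool_pos: [0.4985, -0.004, 0.2128]
tool_rot: [2.761, 1.497, 0.005]
contact_force: [-0.9, 0.4, -0.3]
opening: 0.0512
t 11.9 F [-0.9   0.44 -0.29] open 0.0512 shift mm(tool) [-1.7  1.2  0.8] turn [ 0.002 -0.002  0.01 ]
grasp [ 0.499  -0.0039  0.0578] rad 0.098 ang -2.1672
t: 12.32
tool_pos: [0.4985, -0.0028, 0.2139]
tool_rot: [2.756, 1.504, 0.006]
contact_force: [1.5, -1.0, -5.1]
opening: 0.0151
t 12.32 F [ 1.55 -0.98 -5.1 ] open 0.0151 shift mm(tool) [-2.7  1.8  1.9] turn [ 0.004 -0.002  0.016]
grasp [ 0.4991 -0.0029  0.0589] rad 0.0971 ang -2.1716
t 12.37 F [ 1.35 -0.81 -4.98] Fz [-5.] z [40.47] u -59.51
```

View pics/s4.png

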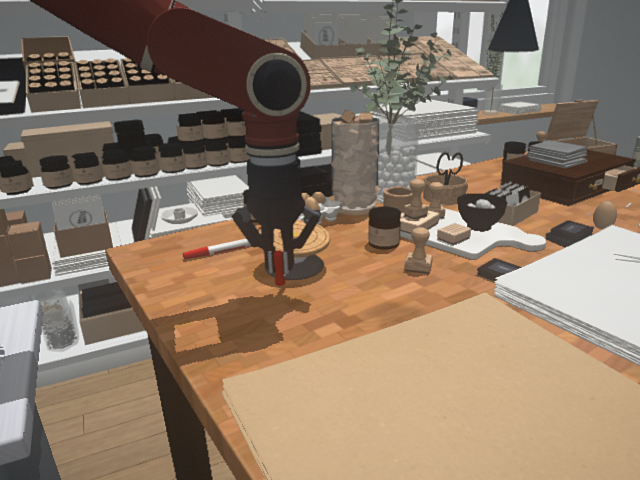

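```bash
python3 -m crank '[[0,0,-0.05,0,6,0,1],[0,0,-0.06,0.2,6,0,1],[0,0,-0.06,0.2,6,0,1],[0,0,-0.06,0.2,6,0,1]]'; python3 g.py -1.172 .058
```

```text
t: 12.7
tool_pos: [0.5179, -0.0129, 0.2138]
tool_rot: [-2.554, -1.819, 0.006]
contact_force: [-1.5, 0.3, -0.8]
opening: 0.0151
t 12.7 F [-1.52  0.28 -0.83] open 0.0151 shift mm(tool) [22.6 71.5  0.3] turn [-0.007 -0.003 -0.732]
grasp [ 0.5169 -0.0125  0.0588] rad 0.0971 ang -1.9631
```

```bash
python3 -m crank '[[0,0,-0.06,0.2,6,0,1],[0,0,-0.06,0.2,6,0,1],[0,0,-0.06,0.2,6,0,1],[0,0,-0.06,0.2,6,0,1],[0,0,-0.06,0.2,6,0,1],[0,0,-0.06,0.2,6,0,1]]'; python3 g.py -1.172 .058
```

```text
t: 13.2
tool_pos: [0.5526, -0.0198, 0.2137]
tool_rot: [-2.164, -2.257, 0.019]
contact_force: [-3.0, -1.5, -1.4]
opening: 0.0152
t 13.2 F [-2.99 -1.54 -1.42] open 0.0152 shift mm(tool) [ 3.1 40.4 -0. ] turn [-0.018 -0.005 -0.357]
grasp [ 0.5497 -0.0196  0.0587] rad 0.0969 ang -1.6153
```

```bash
python3 -m crank '[[0,0,-0.05,0.2,6,0,1],[0,0,-0.05,0.2,6,0,1],[0,0,-0.05,0.2,6,0,1],[0,0,-0.05,0.2,6,0,1],[0,0,-0.05,0.2,6,0,1],[0,0,-0.05,0.2,6,0,1]]'; python3 g.py -1.172 .058
```

```text
t: 13.7
tool_pos: [0.5872, -0.0149, 0.2137]
tool_rot: [-1.779, -2.561, 0.032]
contact_force: [-3.6, -3.0, -0.1]
opening: 0.0154
t 13.7 F [-3.61 -2.97 -0.12] open 0.0154 shift mm(tool) [-2.   5.3  0.5] turn [-0.03  -0.008 -0.042]
grasp [ 0.5823 -0.0154  0.0587] rad 0.0969 ang -1.2741
```

```bash
python3 -m crank '[[-0.01,0,-0.02,-0.5,3.5,0,1],[-0.01,0,-0.02,-0.5,2,0,1],[0,0,0,0,0,0,1]]'; python3 g.py -1.172 .058; python3 m.py 1; python3 g.py -1.172 .058
```

```text
t: 13.95
tool_pos: [0.5926, -0.0136, 0.2138]
tool_rot: [-1.726, -2.605, 0.007]
contact_force: [-0.2, -0.2, -2.8]
opening: 0.0148
t 13.95 F [-0.17 -0.19 -2.77] open 0.0148 shift mm(tool) [-1.4 -0.3  0.7] turn [-0.013 -0.011  0.002]
grasp [ 0.59   -0.0128  0.0588] rad 0.0969 ang -1.1898
t 14.0 F [-1.19  0.95 -1.4 ] Fz [-1.4] z [40.48] u -84.23
t 14.0 F [-1.19  0.95 -1.4 ] open 0.0155 shift mm(tool) [-1.4 -0.3  0.7] turn [-0.013 -0.011  0.001]
grasp [ 0.5901 -0.0128  0.0588] rad 0.0969 ang -1.1897
```

```bash
sed -i 's/C=np.array(\[0.554,0.077\])/C=np.array([0.5533,0.0804])/' h.py; sed -i 's/Cl=np.array(\[0.554,0.0772\])/Cl=C/' g.py; python3 -m crank '[[0,0,0,0,0,0,0.5],[0,0,0,0,0,0,0],[0,0,0,0,0,0,-0.2],[0,0,0,0,0,-20,-0.2],[0,0,0,0,0,-30,-0.2],[0,0,0,0,0,-5,0.5],[0,0,0,0,0,0,1],[0,0,0,0,0,0,1]]';python3 g.py -1.2 .1; python3 d.py -.05 .068
python3 - <<'E'
from h import *
p=eyes.get_image("top"); cv2.imwrite("pics/top2.png",cv2.resize(p["image"][200:320,240:400],None,fx=5,fy=5,interpolation=cv2.INTER_CUBIC)[:,:,::-1])
E
```

```text
t: 14.67
tool_pos: [0.5943, -0.014, 0.2727]
tool_rot: [-1.736, -2.606, 0.0]
contact_force: [0.4, 0.3, 0.4]
opening: 0.0156
t 14.67 F [0.42 0.28 0.35] open 0.0156 shift mm(tool) [ 2.8 -3.8 17.7] turn [-0.006 -0.008  0.025]
grasp [ 0.593  -0.0132  0.1177] rad 0.1017 ang -1.17
t 14.67 F [0.42 0.28 0.35] open 0.0156 shift mm(tool) [85.2 -4.7 34.7] turn [ 0.018 -0.257  0.195]
edge u,v,z mm -88.7 18.01 99.36
```

View pics/top2.png

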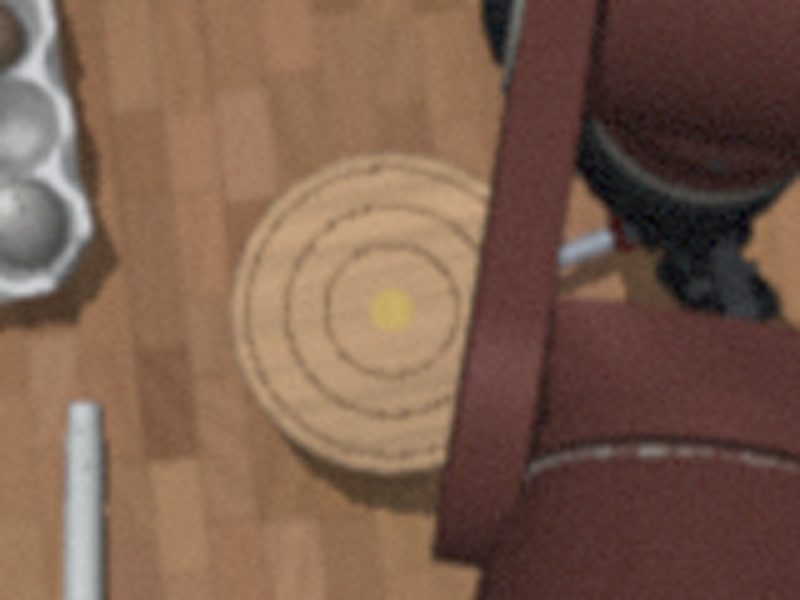

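```bash
python3 -m crank '[[0.01,-0.125,0.1,0,0,0,1],[0.008,-0.125,0.1,0,0,0,1],[0,0,0,30,0,-4,1],[0,0,0,30,0,-4,1],[0,0,0,30,0,-4,1],[0,0,0,30,0,-4,1],[0,0,0,0,0,0,1]]';python3 d.py .05 .064
```

```text
t: 15.3
tool_pos: [0.5631, 0.1055, 0.2555]
tool_rot: [1.862, 2.345, -0.197]
contact_force: [-0.1, -0.0, 0.5]
opening: -0.0003
t 15.3 F [-0.11 -0.05  0.49] open -0.0003 shift mm(tool) [ 62.8 -12.6   9.1] turn [-0.009 -0.058  0.03 ]
edge u,v,z mm 0.29 12.57 83.16
```

```bash
python3 -m crank '[[-0.009,-0.055,0.03,0,0,0,1],[0,0,0,26,-5,-2,1],[0,0,0,26,-5,-2,1],[0,0,0,0,0,0,1]]';python3 d.py .05 .064
```

```text
t: 15.63
tool_pos: [0.5406, 0.1556, 0.2408]
tool_rot: [1.862, 2.278, -0.241]
contact_force: [-0.5, -0.8, 0.3]
opening: -0.0001
t 15.63 F [-0.47 -0.77  0.33] open -0.0001 shift mm(tool) [ 7.3 -2.5  4.4] turn [-0.006 -0.     0.001]
edge u,v,z mm 44.02 1.5 70.05
```

```bash
python3 -m crank '[[-0.005,0,0,7,-2,2,1],[0,0,0,0.5,0,1,1],[0,0,0,0.2,0,1,1]]'|grep force;python3 d.py .05 .06
python3 -m crank '[[0,0,0,0.2,0,1,1]]'|grep force;python3 d.py .05 .06
```

```text
contact_force: [0.9, -0.3, 0.5]
t 15.88 F [ 0.92 -0.35  0.52] open -0.0002 shift mm(tool) [-0.3  0.4  1.4] turn [-0.004  0.     0.004]
edge u,v,z mm 50.6 -1.1 61.31
contact_force: [-0.9, 2.8, 3.0]
t 15.97 F [-0.91  2.76  2.95] open 0.0 shift mm(tool) [-0.2  0.5 -0.2] turn [-0.004  0.     0.003]
edge u,v,z mm 50.1 -1.3 59.79
```

```bash
python3 m.py 4; python3 -m crank '[[0,0,0,0.1,0,0.8,1]]'|grep force;python3 m.py 5
```

```text
t 16.17 F [-0.07  0.08  0.  ] Fz [ 0.2  0.1 -0.4  0.1] z [59.83 60.17 60.36 60.46] u 49.96
contact_force: [-1.1, 0.4, 1.4]
t 16.5 F [0.03 0.05 1.01] Fz [ 1.7 -0.4  1.4  1.5  0.8] z [59.92 60.01 60.   59.98 59.96] u 49.5
```

```bash
python3 -m crank '[[0,0,0,0.1,0,0.9,1]]'|grep force;python3 m.py 4; python3 -m crank '[[0,0,0,0.1,0,0.9,1]]'|grep force;python3 m.py 5
```

```text
contact_force: [-1.8, 1.7, 4.1]
t 16.78 F [-0.69  0.48  3.04] Fz [3.8 3.2 2.2 3. ] z [59.38 59.42 59.41 59.35] u 49.57
contact_force: [-2.7, 1.4, 5.0]
t 17.12 F [-1.86  1.55  5.64] Fz [5.3 5.4 5.4 5.3 6.8] z [58.87 58.94 58.95 58.91 58.89] u 49.65
```

```bash
python3 -m crank '[[0,0,0,-1,0,-8,1],[0,0,0,-32,0,7,1],[0,0,0,-32,0,8,1],[0,0,0,-32,0,8,1],[0,0,0,0,0,0,1]]'|grep force;python3 d.py -.05 .06
```

```text
contact_force: [0.4, -0.7, -0.1]
t 17.53 F [ 0.37 -0.73 -0.14] open -0.0001 shift mm(tool) [ 1.5 -0.1  7.9] turn [-0.001  0.002  0.01 ]
edge u,v,z mm -49.85 -0.24 68.06
```

```bash
python3 -m crank '[[0,0.001,0.005,0.5,0,2.5,1],[0,0,0.003,0.4,0,1.5,1],[0,0,0,0.2,0,1,1]]'|grep force;python3 d.py -.05 .06
python3 -m crank '[[0,0,0,0.2,0,1,1]]'|grep force;python3 d.py -.05 .06
```

```text
contact_force: [0.6, 0.9, -0.7]
t 17.78 F [ 0.65  0.9  -0.73] open -0.0002 shift mm(tool) [1.2 0.5 1.8] turn [-0.003  0.001 -0.002]
edge u,v,z mm -50.82 -0.95 62.07
contact_force: [-0.6, 0.1, 0.0]
t 17.87 F [-0.63  0.11  0.01] open 0.0001 shift mm(tool) [0.1 0.7 0.5] turn [-0.003  0.001 -0.001]
edge u,v,z mm -50.08 -1.21 60.54
```

```bash
python3 -m crank '[[0,0,0,0,0,0.6,1]]'|grep force;python3 m.py 3
python3 -m crank '[[0,0,0,0,0,0.8,1]]'|grep force;python3 m.py 3
python3 -m crank '[[0,0,0,0,0,0.9,1]]'|grep force;python3 m.py 4
```

```text
contact_force: [0.4, -2.7, 1.8]
t 18.1 F [-0.42 -0.18  0.85] Fz [0.9 1.3 0.4] z [59.87 59.95 59.98] u -49.74
contact_force: [-1.1, -1.3, 3.1]
t 18.33 F [-2.28 -0.87  2.53] Fz [2.8 2.3 2.5] z [59.51 59.52 59.54] u -49.83
contact_force: [-1.0, -1.1, 4.5]
t 18.62 F [-1.21 -0.11  4.15] Fz [4.  4.  4.2 4.4] z [59.04 59.05 59.06 59.02] u -50.0
```

```bash
python3 -m crank '[[0,0,0,-2,0,-20,1],[0,0.125,-0.09,0,0,-20,0],[0,0.125,-0.09,0,0,-10,-0.2],[0,0,0,0,0,0,-0.2]]'; python3 g.py -1.195 .1
```

```text
t: 18.95
tool_pos: [0.5532, 0.0734, 0.2765]
tool_rot: [1.795, 2.559, -0.069]
contact_force: [0.2, -0.3, 1.3]
opening: 0.0355
t 18.95 F [ 0.25 -0.32  1.32] open 0.0355 shift mm(tool) [-92.5   5.9  24.9] turn [-0.028  0.038 -0.028]
grasp [0.5513 0.0664 0.1217] rad 0.0141 ang -1.7152
```

```bash
python3 -m crank '[[-0.028,0.037,-0.027,0,0,0,-0.2],[0,0,0,-30,3,6,-0.2],[0,0,0,-30,3,6,-0.2],[0,0,0,-25,0,6,-0.2],[0,0,0,0,0,0,-0.2]]'; python3 g.py -1.195 .1
```

```text
t: 19.37
tool_pos: [0.5898, -0.0053, 0.2543]
tool_rot: [1.772, 2.585, -0.008]
contact_force: [-0.5, 0.5, -0.1]
opening: 0.0514
t 19.37 F [-0.48  0.53 -0.13] open 0.0514 shift mm(tool) [-6.9 -2.5 -0.7] turn [-0.     0.009 -0.007]
grasp [ 0.5903 -0.0066  0.0993] rad 0.0945 ang -1.1689
```

```bash
python3 -m crank '[[0,0.008,-0.005,-6,-2.5,0,-0.2],[0,0,0,0,0,15,-0.2],[0,0,0,0,0,15,-0.2],[0,0,0,0,0,11,-0.2],[0,0,0,0,0,0,-0.2]]'; python3 g.py -1.195 .058
```

```text
t: 19.78
tool_pos: [0.588, -0.0128, 0.208]
tool_rot: [-1.778, -2.59, 0.01]
contact_force: [0.0, 0.9, -0.4]
opening: 0.0519
t 19.78 F [ 0.04  0.9  -0.37] open 0.0519 shift mm(tool) [-0.6  1.9 -5. ] turn [-0.005  0.003 -0.008]
grasp [ 0.5874 -0.0135  0.053 ] rad 0.0999 ang -1.2224
```

```bash
python3 -m crank '[[-0.004,0,0,0,1.9,-5,-0.2],[0,0,0,0,0,0,-0.2]]';  python3 g.py -1.195 .058; python3 -m crank '[[0,0,0,0,0,0,0.3],[0,0,0,0,0,0,1],[0,0,0,0,0,0,1],[0,0,0,0,0,0,1],[0,0,0,0,0,0,1]]' 20; python3 g.py -1.195 .058
```

```text
t: 19.95
tool_pos: [0.5891, -0.0113, 0.2121]
tool_rot: [1.777, 2.59, -0.007]
contact_force: [0.8, -0.5, -0.3]
opening: 0.0514
t 19.95 F [ 0.78 -0.46 -0.27] open 0.0514 shift mm(tool) [-1.6  0.4 -0.9] turn [-0.003  0.003 -0.008]
grasp [ 0.5887 -0.0118  0.0571] rad 0.0988 ang -1.2042
t: 20.37
tool_pos: [0.5897, -0.0105, 0.2146]
tool_rot: [1.773, 2.588, -0.005]
contact_force: [0.8, -0.1, -3.2]
opening: 0.015
t 20.37 F [ 0.8  -0.14 -3.2 ] open 0.015 shift mm(tool) [-2.  -0.4  1.6] turn [-0.     0.005 -0.006]
grasp [ 0.59   -0.0113  0.0596] rad 0.0988 ang -1.1905
```

```bash
python3 -m crank '[[0,0,-0.04,0,6,0,1],[0,0,-0.04,0.2,6,0,1],[0,0,0,0,0,0,1]]'; python3 g.py -1.025 .06
```

```text
t: 20.62
tool_pos: [0.5996, -0.0062, 0.2146]
tool_rot: [-1.665, -2.663, 0.012]
contact_force: [0.7, 0.3, -1.0]
opening: 0.0152
t 20.62 F [ 0.75  0.26 -1.03] open 0.0152 shift mm(tool) [-1.5  5.6 -0.4] turn [-0.007  0.003 -0.093]
grasp [ 0.5988 -0.0072  0.0596] rad 0.0987 ang -1.0917
```

```bash
python3 -m crank '[[0,0,-0.03,0,5,0,1],[0,0,-0.02,0.1,2.5,0,1],[0,0,0,0,0,0,1]]'; python3 g.py -1.025 .06;python3 m.py 1;python3 g.py -1.025 .06
```

```text
t: 20.87
tool_pos: [0.6052, -0.0033, 0.2146]
tool_rot: [-1.595, -2.701, 0.019]
contact_force: [0.4, 0.8, -1.7]
opening: 0.0151
t 20.87 F [ 0.44  0.78 -1.66] open 0.0151 shift mm(tool) [-1.6 -0.9 -0.4] turn [-0.013  0.002 -0.042]
grasp [ 0.6037 -0.0045  0.0596] rad 0.0987 ang -1.0352
t 20.92 F [-1.06 -0.26 -0.31] Fz [-0.3] z [41.15] u -82.8
t 20.92 F [-1.06 -0.26 -0.31] open 0.015 shift mm(tool) [-1.6 -0.9 -0.4] turn [-0.012  0.002 -0.043]
grasp [ 0.6037 -0.0045  0.0596] rad 0.0987 ang -1.035
```

```bash
python3 -m crank '[[0,0,-0.02,0,4,0,1],[0,0,0,0,0,0,1]]'; python3 g.py -1.005 .06
```

```text
t: 21.08
tool_pos: [0.6083, -0.0015, 0.2146]
tool_rot: [-1.568, -2.715, 0.02]
contact_force: [-0.5, -0.1, -1.1]
opening: 0.0152
t 21.08 F [-0.46 -0.05 -1.07] open 0.0152 shift mm(tool) [-1.5 -2.4 -0.4] turn [-0.014  0.001 -0.042]
grasp [ 0.6065 -0.0028  0.0596] rad 0.0987 ang -1.0021
```

Now −1.002, about 1.145 rad of swing in total. I'll release, then run the final left and right press test.

```bash
python3 -m crank '[[0,0,0,0,0,0,0.5],[0,0,0,0,0,0,0],[0,0,0,0,0,0,-0.2],[0,0,0,0,0,-20,-0.2],[0,0,0,0,0,-30,-0.2],[0,0,0,0,0,-5,0.5],[0,0,0,0,0,0,1],[0,0,0,0,0,0,1]]'|head -2;python3 d.py .05 .08
```

```text
t: 21.75
tool_pos: [0.6093, -0.0011, 0.2713]
t 21.75 F [ 0.25 -0.77 -0.81] open 0.0157 shift mm(tool) [176.7  17.9  19.9] turn [ 0.031 -0.244  0.319]
edge u,v,z mm -81.57 33.8 97.87
```

```bash
python3 -m crank '[[0.01,-0.122,0.11,0,0,-5,1],[0.01,-0.122,0.11,0,0,0,1],[0.01,0,0.1,0,0,0,1],[0,0,0,0,0,0,1]]'|head -2;python3 d.py .05 .08
```

```text
t: 22.08
tool_pos: [0.6085, -0.0015, 0.2725]
t 22.08 F [0.23 0.29 0.17] open -0.0001 shift mm(tool) [175.8 -30.6 -12.6] turn [ 0.009 -0.055  0.041]
edge u,v,z mm -114.07 38.75 100.23
```

```bash
python3 -m crank '[[0.007,-0.055,0.04,20,-4,-2,1],[0,0,0,34,-8,-4,1],[0,0,0,34,-8,-4,1],[0,0,0,34,-8,-4,1],[0,0,0,34,-8,-4,1],[0,0,0,0,0,0,1]]'|head -2;python3 d.py .05 .068
```

```text
t: 22.58
tool_pos: [0.5377, 0.146, 0.2451]
t 22.58 F [ 1.25 -0.41  0.04] open -0.0001 shift mm(tool) [16.   2.4  2.5] turn [-0.005 -0.     0.009]
edge u,v,z mm 35.17 -3.22 74.35
```

```bash
python3 -m crank '[[-0.003,0,0.006,15,2.4,-2,1],[0,0,0,1,0,3,1],[0,0,0,0,0,0,1]]'|head -2;python3 d.py .05 .06
python3 -m crank '[[0,0,0,0.3,0,1.5,1],[0,0,0,0.3,0,1.5,1]]'|grep force;python3 d.py .05 .06
```

```text
t: 22.83
tool_pos: [0.5351, 0.163, 0.2367]
t 22.83 F [ 0.77 -0.22  0.73] open 0.0001 shift mm(tool) [-0.8  1.5  6.4] turn [-0.005 -0.001  0.015]
edge u,v,z mm 52.48 -2.53 65.98
contact_force: [0.5, 1.0, 0.1]
t 23.0 F [0.48 0.98 0.06] open 0.0001 shift mm(tool) [-0.3  1.4  2.2] turn [-0.006 -0.001  0.016]
edge u,v,z mm 50.98 -2.68 62.09
```

```bash
python3 -m crank '[[0,0,0,0.1,0,1,1]]'|grep force;python3 d.py .05 .06
python3 -m crank '[[0,0,0,0,0,0.7,1]]'|grep force;python3 m.py 3
python3 -m crank '[[0,0,0,0.1,0,0.9,1]]'|grep force;python3 m.py 3
python3 -m crank '[[0,0,0,0.1,0,0.9,1]]'|grep force;python3 m.py 3
```

```text
contact_force: [-0.2, -0.0, 0.1]
t 23.08 F [-0.2  -0.04  0.11] open -0.0001 shift mm(tool) [0.3 1.3 0.7] turn [-0.007 -0.001  0.016]
edge u,v,z mm 49.95 -2.73 60.77
contact_force: [-1.6, 1.1, 2.3]
t 23.32 F [-0.18 -0.11  0.79] Fz [1.8 0.5 0. ] z [60.07 60.21 60.24] u 49.14
contact_force: [-2.1, 3.3, 3.8]
t 23.55 F [-1.17  0.55  2.79] Fz [2.8 2.  3.6] z [59.72 59.8  59.79] u 49.11
contact_force: [-1.6, 1.4, 5.1]
t 23.78 F [-2.3   1.85  4.56] Fz [5.  4.5 4.1] z [59.46 59.46 59.47] u 49.16
```

```bash
python3 -m crank '[[0,0,0,0.1,0,0.6,1]]'|grep force;python3 m.py 4 press3
python3 -m crank '[[0,0,0,-1,0,-8,1],[-0.005,0,0.012,-32,0,7,1],[0,0,0,-32,0,8,1],[0,0,0,-32,0,8,1],[0,0,0,0,0,0,1]]'|grep force;python3 d.py -.05 .06
```

```text
contact_force: [-2.2, 0.6, 5.8]
t 24.07 F [-1.93  1.48  5.04] Fz [4.7 5.3 4.5 5.7] z [59.35 59.36 59.39 59.35] u 49.19
contact_force: [1.0, 0.4, 0.7]
t 24.48 F [1.04 0.37 0.72] open -0.0 shift mm(tool) [ 2.4 -0.   8.5] turn [0.002 0.002 0.009]
edge u,v,z mm -50.56 0.33 68.87
```

```bash
python3 -m crank '[[0,0.001,0.005,0.8,0,3,1],[0,0,0.003,0.6,0,1.8,1],[0,0,0,0.3,0,1.2,1]]'|grep force;python3 d.py -.05 .06
python3 -m crank '[[0,0,0,0.2,0,0.8,1]]'|grep force;python3 d.py -.05 .06
```

```text
contact_force: [-0.3, -0.0, 0.4]
t 24.73 F [-0.27 -0.01  0.44] open 0.0 shift mm(tool) [1.6 0.4 1.6] turn [ 0.001  0.001 -0.002]
edge u,v,z mm -51.28 -0.08 61.96
contact_force: [0.4, -0.1, -0.8]
t 24.82 F [ 0.39 -0.14 -0.81] open 0.0 shift mm(tool) [0.5 0.5 0.4] turn [ 0.001  0.    -0.001]
edge u,v,z mm -50.47 -0.39 60.52
```

```bash
python3 -m crank '[[0,0,0,0,0,0.7,1]]'|grep force;python3 m.py 2
python3 -m crank '[[0,0,0,0,0,0.9,1]]'|grep force;python3 m.py 3
python3 -m crank '[[0,0,0,0,0,0.9,1]]'|grep force;python3 m.py 3
python3 -m crank '[[0,0,0,0,0,0.7,1]]'|grep force;python3 m.py 4 press4
```

```text
contact_force: [-0.3, -2.9, 2.9]
t 25.0 F [-0.38 -0.63  1.85] Fz [2.4 1.3] z [59.86 60.  ] u -50.27
contact_force: [-1.2, -1.2, 4.8]
t 25.23 F [-0.94 -1.15  3.7 ] Fz [4.1 3.7 3.3] z [59.53 59.59 59.57] u -50.36
contact_force: [-1.7, -0.3, 4.8]
t 25.47 F [-1.17  0.38  4.95] Fz [4.  5.2 5.7] z [59.22 59.26 59.28] u -50.5
contact_force: [-0.8, 0.5, 5.4]
t 25.75 F [-1.46  0.36  5.24] Fz [4.8 4.4 5.4 6.3] z [59.18 59.19 59.2  59.2 ] u -50.53
```

```bash
python3 -m crank '[[0,0,0,-4,0,-15,1],[0,0,0,-8,0,-32,1],[0,0,0,-8,0,-32,1],[0,0,0,-8,0,-32,1],[0,0,0,-25,0,-25,1],[0,0,0,-25,-10,-20,1],[0,0,0,-25,-10,0,1],[0,0,0,0,0,0,1]]'
python3 - <<'E'
from h import *
for n in ("scene","top"):
    p=eyes.get_image(n); cv2.imwrite(f"pics/{n}_end.png",p["image"][:,:,::-1])
    for q in ("disc","lever_handle","candle_jar","stamp","marker"):
        r=spotter.mark_of(q,p); print(n,q,[(np.round(a["centre"],4).tolist(),round(a["confidence"],2)) for a in r[:1]])
E
```

```text
t: 26.42
tool_pos: [0.5476, -0.0011, 0.4059]
tool_rot: [1.86, 2.288, -0.232]
contact_force: [0.4, -0.2, -0.5]
opening: -0.0002
scene disc [([0.5564, 0.0814, 0.0466], 0.57)]
scene lever_handle [([0.6091, -0.0081, 0.0553], 0.83)]
scene candle_jar [([0.7422, 0.0862, 0.0039], 0.66)]
scene stamp [([0.7379, -0.0243, 0.002], 0.79)]
scene marker [([0.4547, 0.1966, 0.0022], 0.82)]
top disc [([0.5514, 0.0769, 0.0459], 0.72)]
top lever_handle []
top candle_jar [([0.7407, 0.088, 0.0027], 0.58)]
top stamp [([0.7392, -0.0272, -0.0022], 0.62)]
top marker [([0.4559, 0.1956, -0.0034], 0.64)]
```

View pics/scene_end.png

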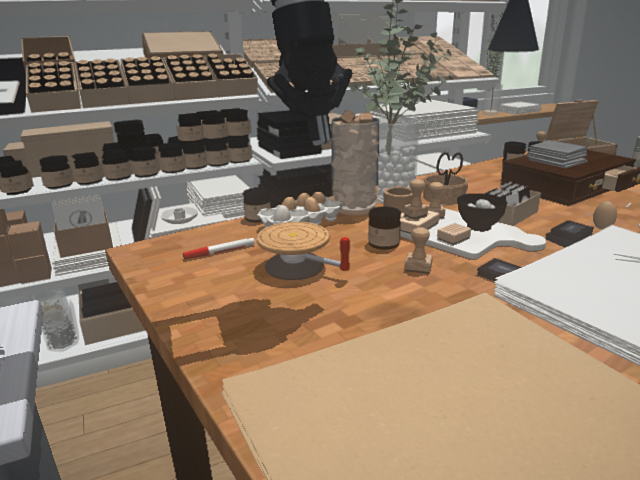

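View pics/top_end.png

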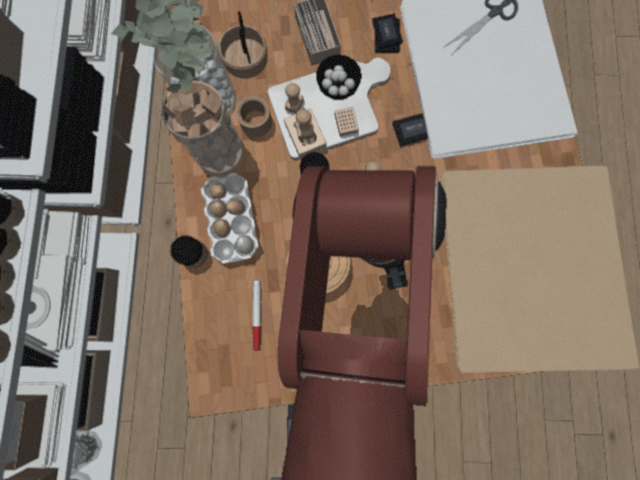

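The scene view shows the disc level at (293,237) and the handle moved round to (345,253). The jar (384,228), stamp (419,250) and marker (218,248) are where they were, and the arm is clear.

```bash
python3 -c "
from station import ctrl
print(ctrl.finish_job())"
```

```text
the job is handed in; nothing more can be done
None
```

The disc now sits snug and no longer rocks, and the job was handed in at about 27 s of the 67 s allowed.

- **Play before:** I pressed the rim left, then right, with about 4–5 N. I measured about 0.10 rad of play to each side, and also touched the disc lightly on its axis (up to about 9 N) to get the level height.
- **Lever:** I swung it counter-clockwise in two steps with a rocking check between them. The total was about 1.15 rad, which I estimate is 0.10–0.17 rad past zero play. That figure depends on the stand centre, where my two estimates differ by about 3 mm, or roughly 0.03 rad of lever angle.
- **Press test after:** I pressed left, then right, with about 5 N. Neither side had any free travel, and the zero-force height was about 60.2 mm on both, matching the level height. At 4 N the disc tips about 0.014 rad on the left and 0.016 rad on the right, within the expected 0.01–0.02. It was about 0.02 rad before the last lever step.
- **Surroundings:** The jar, stamp and marker are where they started, to within the detection accuracy of about 4 mm, and the arm is clear of everything.
- **Checks that fell short:** The final top view was partly blocked by the arm, so the lever's end position there was not confirmed. The side view did show it at the expected place.

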